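# Seat the temperature logger in the block heater's well

## Robot

A 6-joint arm with a two-finger parallel gripper is mounted at the origin on the work surface. World frame = base frame: x ahead of the robot, y to its left, z up, the work surface at z = 0. Lengths are in m, angles in rad, forces in N, time in s.
With the tool pointing down it reaches from about 0.35 to 0.85 m from the base axis. Payload 8.1 kg.
Tool frame: the origin (TCP) lies midway between the tips of the shut fingers; the grasp point (between the pads) lies 19 mm behind it; z points along the fingers, y is the direction in which the jaws open and shut (so a half turn about z gives the same grasp; the last joint's range is limited). The gripper opens to 93 mm and grips with 3 to 60 N. Pads are 15 mm wide; open, the fingers measure 128 mm over their backs; the gripper's body (75 mm by 188 mm) begins 65 mm behind the grasp point.
Start: joints at [-1.401, 0.13, 1.488, -0, 1.523, -0.085], TCP at [0.151, -0.581, 0.219] pointing down, gripper open.
Joint ranges: [-2.96, 2.96], [-0.89, 2.26], [0.02, 2.5], [-1.34, 4.48], [0, 2.73], [-2.66, 2.66]. Speed limits (rad/s): [2.39, 2.39, 2.79, 3.14, 3.14, 3.14].

## Interface

Orientations are given as a rotation vector (axis times angle).
In Python, from plant import robot, optics, ticket gives the robot as it stands.
- The arm moves only by the tool send_rows, never from a script. Its argument "targets" is a list of rows, each a list of 3 entries, a list of its own where there are three numbers: the opening, from -1 (shut) to 1 (fully open), then the shift along the tool's x, y, z in mm, then the turn about the tool's z in rad. A call has 1 to 12 rows; each row shifts and turns the commanded pose from where the row before left it, along the tool's axes as they then stand; what a row does not reach is not made up. A row lasts 1/10 s, in which the tool goes at most 50 mm and 8.59 degrees, less where a joint would pass 70% of its speed; a pose out of reach is approached as far as the arm can. A call with a gripper value outside its range is refused whole. The fingers move at their own pace and stop on an object; "newtons" is the grip in N (left out, the last holds). Time passes only in rows, so rows that do not move let the fingers close. It gives the time, the measured TCP pose, the force and the opening at its end, in the units of the state.
- robot.read_state(): the state, without advancing time (a new reading comes with each control period).
- optics.read_camera(name): name is "side" or "top" or "wrist"; returns a dict with "color" (384x512x3 uint8, red, green, blue), "K" (3x3 intrinsics, pixels), "position" and "orientation" of the camera in the world. Camera axes: x right, y up, looking along -z (the intrinsics and any distortion apply to the point x, -y, -z); pixel columns grow to the right and rows downward; lengths in m; the calibration is good to about 2 mm. The wrist camera is an equidistant fisheye: a pixel r from the principal point sees the ray r / f radians off the axis. A picture is of the moment at which its call begins. There is no depth.
- ticket.close_job(): hands the job in, once; it reports no verdict.
Trained networks look in the newest picture that a camera, given by its name, has taken for a name from the list of things; names that differ only in an ending like _2 or _b are one class to them, and where a whole thing is asked for, a point or a joint stands for the part that bears it (a point fixed in the world has none). Each returns a list of dicts, best first, with "confidence" (0 to 1); they miss things now and then, are a little off and sometimes report something else, mostly with a low value. They report only what shows in the picture. A call takes as long as a camera call.
- optics.cut_out(camera, name): "region" (384x512 bool, what is visible of it) and "point" ([column, row] in pixels, amid what is visible of it).
The state is a dict: "t": time; "q": joint angles; "dq": joint speeds; "joint_torque": joint torques, N m; "tool_pos": TCP position; "orientation": TCP orientation; "force": force on the tool from outside, world axes, zero at the start; "wrist_torque": the same for the moment, N m; "opening": finger opening in m.
Only numpy, scipy, OpenCV 4.12 (cv2) and the standard library are available. Lean on these libraries where they do the work, as an engineer would, in place of code of your own. Each camera call takes 0.05 s, during which the arm holds its last target.

## Task

Take the temperature logger with the tall round head out of its stand. Lower the tip of its stem into the block heater's channel that has the well in its floor, at the end away from the well, and slide the tip along inside the channel to the well, where it can drop. Leave the logger standing upright in the well, its collar down on the block.

Things in the scene. Friction and masses are not known exactly. Their poses are not given: they have to be found in the camera images.
- logger_grip (a point): Centre of the head of the loose temperature logger: the one of three with a tall white cylinder as head, 26 mm across, 70 mm high, one grey band (the others: flat slab, low mushroom). Under it a grey collar 54 mm across, 5 mm thick, then a steel stem 8 mm across, 50 mm long. Point: 35 mm above the collar, 90 mm above the stem's tip; z up the stem. About 110 g. Grip from above.
- logger_tip (a point): Lower end of that logger's stem, 50 mm below the collar's underside; axes as the head's. At the start the stem hangs free in a 19 mm hole of a grey stand 76 mm square and 60 mm high, the collar resting on the stand: lift it straight up 55 mm to clear. The other two stands look the same; their loggers are shorter.
- well (a point): Axis of the block heater's well, at the height of the block's top face (60 mm above the table). The well, a round hole 27 mm across, is in the floor of a channel 12 mm deep, 29 wide, 121 long, and ends 56 mm below the top face: the collar lands on that face first. x: along the channel away from the well; z up. The twin channel 45 mm towards -y has no well. Heater fixed; its tubes rise to 80 mm.
- entry (a point): Point on the same channel's centre line, 90 mm from the well, at the height of the block's top face; the channel's floor is 12 mm below it, the end wall 16 mm beyond it. The tip may be lowered in anywhere from 50 to 95 mm from the well. Axes as the well's. The heater's control panel beyond is 52 mm high.

How it is judged:
By the outcome, as a careful person would: the job done as asked, in the order asked, and still so for the second after the job is handed in, with the robot touching nothing.
It also fails if it takes over 43 s, if anything falls off the work surface, if the arm or the gripper's body presses on something with over 40 N, if the wrist force passes 120 N, or if a joint passes its speed limit or range.

## Working session

There is one attempt and no reset: what is moved stays moved. The work goes in short steps, Python scripts to look and compute and a tool call to move; the robot and the scene stay as the last step left them, time stands still between calls to the robot, and variables do not carry over. Pictures are saved under pics/ and viewed, and the job is handed in when it is done.

Besides the shell and the picture viewer there is one more tool, called after "Emit:" by a JSON object that holds its "op" and its "data", one argument or row to a line. send_rows: Moves the arm, as the interface text tells. Its arguments: {"type":"object","properties":{"targets":{"type":"array","items":{"type":"array"}},"newtons":{"type":"number"}},"required":["targets"]}

```bash
ls; mkdir -p pics
python3 - <<'E'
from plant import robot, optics, ticket
import cv2,numpy as np
print(robot.read_state())
for c in ["side","top","wrist"]:
    d=optics.read_camera(c)
    cv2.imwrite(f"pics/{c}0.png",d["color"][:,:,::-1])
    np.savez(f"{c}0.npz",**d)
    print(c,d["K"],d["position"],d["orientation"],[k for k in d])
    for n in ["logger_grip","logger_tip","well","entry"]:
        print(n,[(r["confidence"],r["point"],r["region"].sum()) for r in optics.cut_out(c,n)])
E
```

```text
pics
{'t': 0.0, 'q': array([-1.40142480e+00,  1.31165473e-01,  1.48923633e+00, -2.82534632e-05,
        1.52301213e+00, -8.54004062e-02]), 'dq': array([ 0.00178244, -0.00179193, -0.00059176, -0.00114469,  0.0020903 ,
        0.00057014]), 'joint_torque': array([-8.16250249e-04, -5.59844685e+01, -4.91764319e+01,  7.67007843e-02,
        3.53696581e-02, -1.50082792e-04]), 'tool_pos': array([ 0.15113138, -0.58007708,  0.21760847]), 'orientation': array([-3.11433347e+00, -3.98884476e-01,  1.64273247e-04]), 'force': array([-0.35117566, -0.16478023, -0.32818896]), 'wrist_torque': array([-0.02409494,  0.00886264, -0.02817853]), 'opening': 0.09289098178822087}
side [[401.73282427   0.         256.06991094]
 [  0.         401.73282427 191.38621318]
 [  0.           0.           1.        ]] [0.20705919 0.47636128 0.6153999 ] [ 0.36415843 -1.02054755 -2.33127079] ['color', 'K', 'position', 'orientation']
logger_grip [(0.69, [188.2, 223.1], np.int64(804))]
logger_tip [(0.86, [191.5, 225.8], np.int64(835))]
well [(0.62, [307.2, 163.0], np.int64(5860))]
entry [(0.57, [303.9, 165.2], np.int64(5945))]
top [[463.7557325    0.         251.75679263]
 [  0.         463.7557325  193.99727092]
 [  0.           0.           1.        ]] [0.36519298 0.04197741 0.94513819] [ 0.15282862 -0.13388084 -1.55512201] ['color', 'K', 'position', 'orientation']
logger_grip [(0.79, [205.5, 150.0], np.int64(625))]
logger_tip [(0.56, [201.6, 149.6], np.int64(655))]
well [(0.83, [371.6, 176.7], np.int64(9399))]
entry [(0.59, [373.5, 173.0], np.int64(9206))]
wrist [[297.31863964   0.         259.55110202]
 [  0.         297.31863964 193.56934365]
 [  0.           0.           1.        ]] [ 0.21493103 -0.56474463  0.38473253] [-0.20737845  0.16038829 -1.30901313] ['color', 'K', 'position', 'orientation']
logger_grip []
logger_tip []
well []
entry []
```

View pics/side0.png

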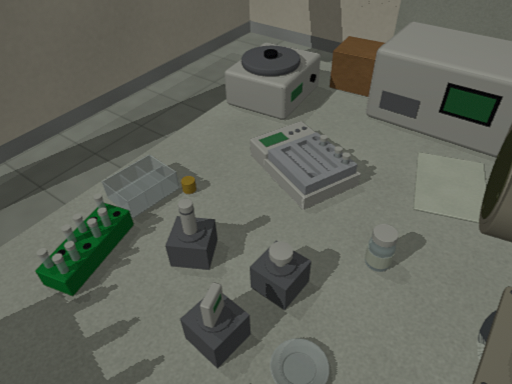

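View pics/top0.png

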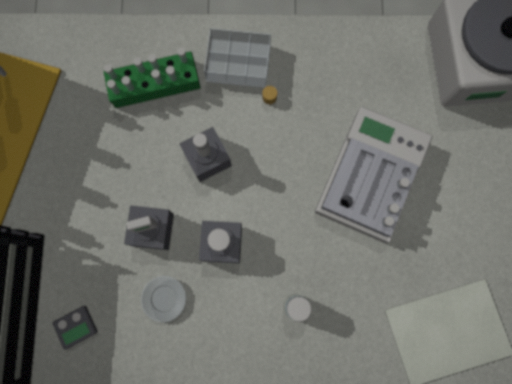

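Run:
```python
import cv2,numpy as np
a=cv2.imread("pics/top0.png"); cv2.imwrite("pics/top0c1.png",cv2.resize(a[90:240,130:330],None,fx=4,fy=4,interpolation=cv2.INTER_CUBIC))
cv2.imwrite("pics/top0c2.png",cv2.resize(a[100:250,300:480],None,fx=4,fy=4,interpolation=cv2.INTER_CUBIC))
```

```text
(no output)
```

View pics/top0c1.png

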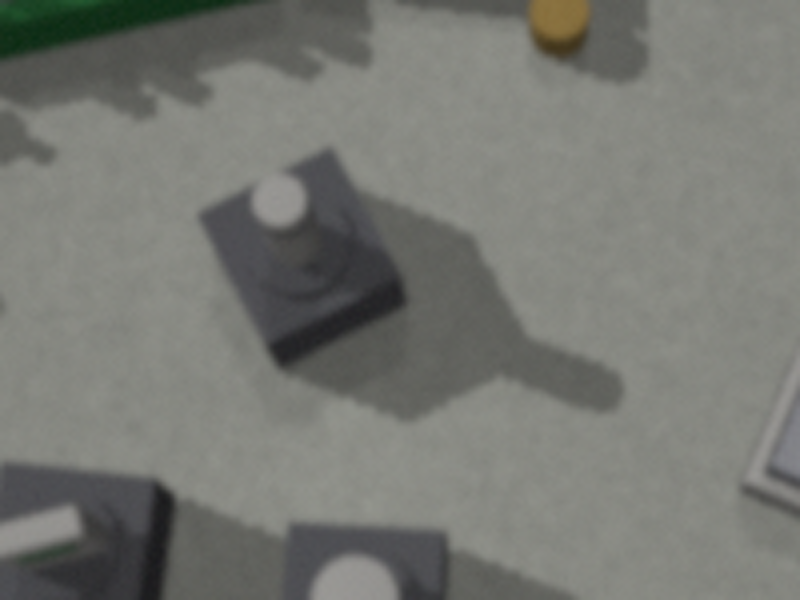

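View pics/top0c2.png

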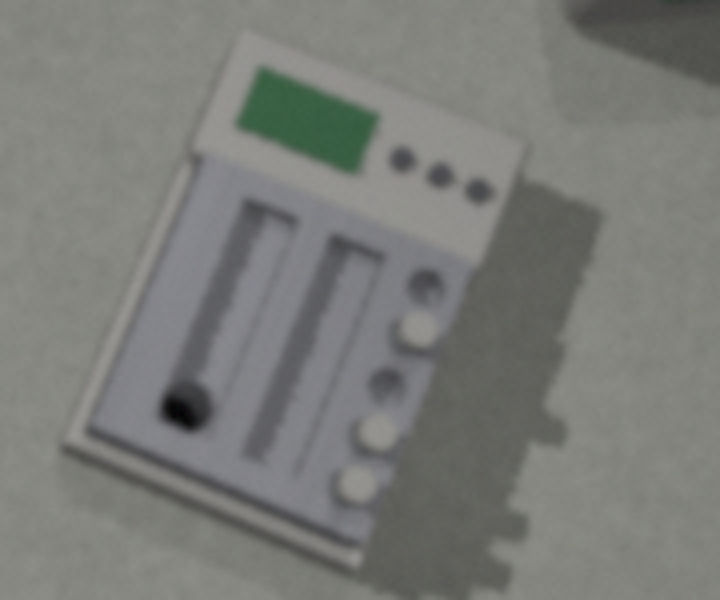

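The top view shows the tall logger head at about (200,140) and the heater at about (375,175), with the well as a dark hole at about (346,201). The side view shows the same logger at about (187,215). Next I'll fit poses to both views.

```bash
cat > h.py <<'E'
import numpy as np,cv2
from scipy.spatial.transform import Rotation as R
from scipy.optimize import least_squares
def load(f): return dict(np.load(f))
def proj(d,P):
    P=np.atleast_2d(P); c=(P-d["position"])@R.from_rotvec(d["orientation"]).as_matrix()
    c=c*[1,-1,-1]; K=d["K"]
    return np.c_[K[0,0]*c[:,0]/c[:,2]+K[0,2],K[1,1]*c[:,1]/c[:,2]+K[1,2]]
def back(d,uv,z):
    K=d["K"]; v=np.array([(uv[0]-K[0,2])/K[0,0],-(uv[1]-K[1,2])/K[1,1],-1.])
    v=R.from_rotvec(d["orientation"]).apply(v); p=d["position"]; return p+v*(z-p[2])/v[2]
E
python3 - <<'E'
from h import *
t=load("top0.npz"); s=load("side0.npz")
c1=lambda x,y:(130+x/4-.375,90+y/4-.375)
c2=lambda x,y:(300+x/4-.375,100+y/4-.375)
h=back(t,c1(279,200),.135); print("head top",h)
print("collar",back(t,c1(306,247),.065), "stand corners",[back(t,c1(*p),.06) for p in [(332,148),(403,280),(283,348),(199,215)]])
A=back(t,c2(243,197),.06);B=back(t,c2(300,222),.06);w=back(t,c2(186,405),.048)
print(A,B,np.linalg.norm(A-B),w, np.linalg.norm((A+B)/2-w))
print("tw",back(t,c2(333,233),.06),back(t,c2(384,258),.06))
print("body corners",[back(t,c2(*p),.06) for p in [(90,430),(352,542),(470,262),(200,157)]])
b=cv2.imread("pics/side0.png")
cv2.imwrite("pics/side0c1.png",cv2.resize(b[180:280,140:260],None,fx=6,fy=6,interpolation=cv2.INTER_CUBIC))
cv2.imwrite("pics/side0c2.png",cv2.resize(b[110:210,240:370],None,fx=6,fy=6,interpolation=cv2.INTER_CUBIC))
E
```

```text
head top [0.61454222 0.1491471  0.135     ]
collar [0.6121963  0.14434027 0.065     ] stand corners [array([0.66482768, 0.13345454, 0.06      ]), array([0.59721858, 0.09661348, 0.06      ]), array([0.56238697, 0.15466212, 0.06      ]), array([0.62955261, 0.19856321, 0.06      ])]
[ 0.62138447 -0.15936937  0.06      ] [ 0.60890197 -0.18691883  0.06      ] 0.030245415260525824 [ 0.51916222 -0.13105529  0.048     ] 0.1054884827261969
tw [ 0.60346722 -0.20286544  0.06      ] [ 0.59106126 -0.22724945  0.06      ]
body corners [array([ 0.50441529, -0.08227373,  0.06      ]), array([ 0.45175135, -0.20591077,  0.06      ]), array([ 0.58943077, -0.26906416,  0.06      ]), array([ 0.64170933, -0.13876739,  0.06      ])]
```

View pics/side0c1.png

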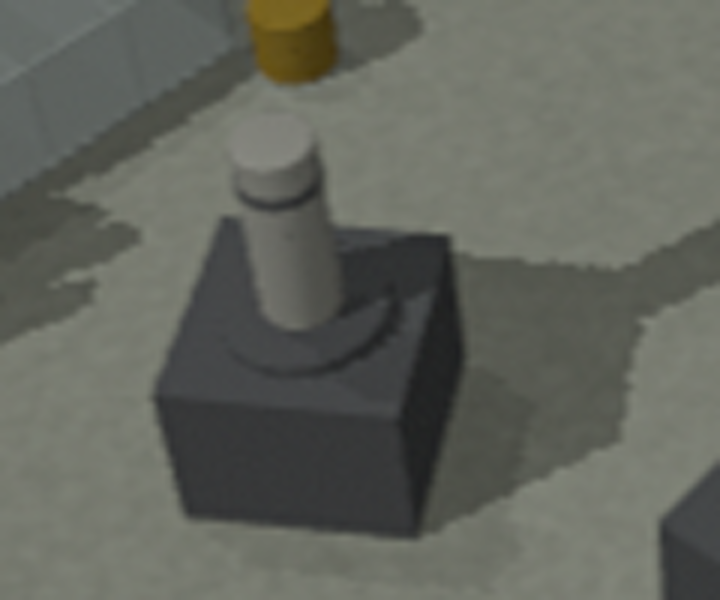

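View pics/side0c2.png

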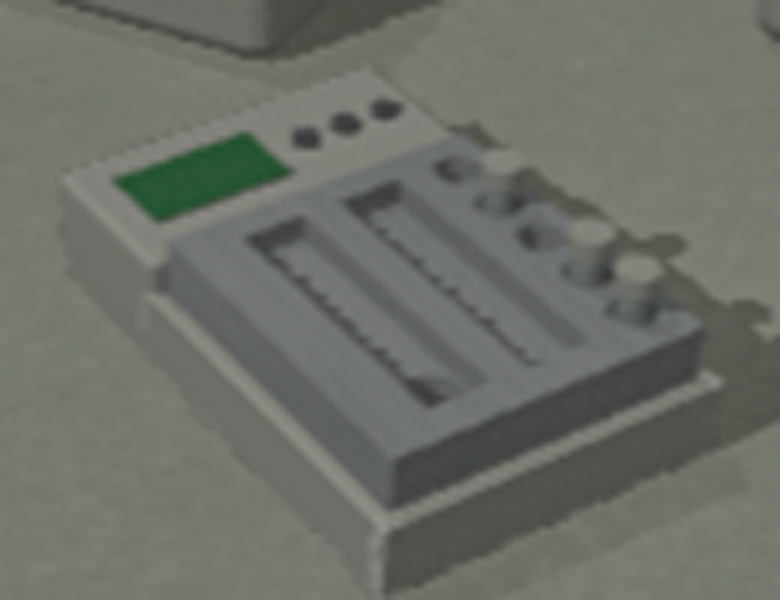

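Run:
```python
from h import *
t=load("top0.npz"); s=load("side0.npz")
d1=lambda x,y:(140+x/6-.417,180+y/6-.417)
d2=lambda x,y:(240+x/6-.417,110+y/6-.417)
print("head side",back(s,d1(274,143),.135),"stand",np.mean([back(s,d1(*p),.06) for p in [(228,217),(452,236),(400,417),(155,398)]],0))
c=[back(s,d2(*p),.06)for p in [(247,240),(308,215),(428,408),(490,378)]]
print("chan corners",c)
c2=lambda x,y:(300+x/4-.375,100+y/4-.375)
T=dict(far=(c2(243,197),c2(300,222)));S=[d2(247,240),d2(308,215),d2(428,408),d2(490,378)]
# fit heater x,y,yaw with per-camera shift allowed
corn=np.array([[.106,.0145],[.106,-.0145],[-.0145,.0145],[-.0145,-.0145]])
def W(p,l,z):
    c_,s_=np.cos(p[2]),np.sin(p[2]);l=np.atleast_2d(l)
    return np.c_[p[0]+c_*l[:,0]-s_*l[:,1],p[1]+s_*l[:,0]+c_*l[:,1],np.full(len(l),z)]
tl=[[.106,.0145],[.106,-.0145],[.106,.0145-.045],[.106,-.0145-.045]]
tp=np.array([c2(243,197),c2(300,222),c2(333,233),c2(384,258)])
wp=np.array(c2(186,405))
rt=lambda p:np.r_[(proj(t,W(p,tl,.06))-tp).ravel(),(proj(t,W(p,[[0,0]],.048))-wp).ravel()]
rs=lambda p:(proj(s,W(p,corn,.06))-np.array(S)).ravel()
p0=[.52,-.13,-.4]
for n,f in [("top",rt),("side",rs),("both",lambda p:np.r_[rt(p),rs(p)])]:
    r=least_squares(f,p0);print(n,r.x,np.abs(r.fun).max(),W(r.x,[[.07,0]],.06))
p=r.x
for nm,d in [("top",t),("side",s)]:
    im=cv2.resize(cv2.imread(f"pics/{nm}0.png"),None,fx=4,fy=4,interpolation=cv2.INTER_CUBIC)
    q=lambda P,c:[cv2.circle(im,tuple(int(v) for v in (u+.5)*4),2,c,-1) for u in proj(d,P)]
    a=np.linspace(-np.pi/2,np.pi/2,40)
    L=np.array([[x,y] for y in(.0145,-.0145) for x in np.linspace(0,.106,30)]+[[.106,y] for y in np.linspace(-.0145,.0145,9)]+[[-.0145*np.cos(b),.0145*np.sin(b)] for b in a])
    q(W(p,L,.06),(0,0,255)); q(W(p,L-[0,.045],.06),(255,0,0))
    b=np.linspace(0,6.28,50); q(W(p,.0135*np.c_[np.cos(b),np.sin(b)],.048),(0,255,255))
    h=np.array([.6135,.1475])
    for rr,z in [(.013,.135),(.027,.065)]: q(np.c_[h[0]+rr*np.cos(b),h[1]+rr*np.sin(b),0*b+z],(0,0,255))
    u=proj(d,[*p[:2],.06])[0]*4; v=proj(d,[*h,.1])[0]*4
    u=u.astype(int);v=v.astype(int)
    cv2.imwrite(f"pics/ov_{nm}.png",np.hstack([im[u[1]-250:u[1]+180,u[0]-190:u[0]+200],im[v[1]-215:v[1]+215,v[0]-190:v[0]+190]]))
```

```text
head side [0.6111249  0.15296445 0.135     ] stand [0.61191541 0.15159927 0.06      ]
chan corners [array([ 0.61791536, -0.15616878,  0.06      ]), array([ 0.60747687, -0.18330749,  0.06      ]), array([ 0.50973471, -0.10968818,  0.06      ]), array([ 0.5000618 , -0.13672196,  0.06      ])]
top [ 0.51857099 -0.13067272 -0.41726585] 0.6839786860574009 [[ 0.58256502 -0.15904109  0.06      ]]
side [ 0.51715277 -0.12824393 -0.41455483] 0.6239634134176413 [[ 0.58122347 -0.15643871  0.06      ]]
both [ 0.51830921 -0.13014298 -0.4177452 ] 1.2477797357401528 [[ 0.58228963 -0.15854202  0.06      ]]
```

View pics/ov_top.png

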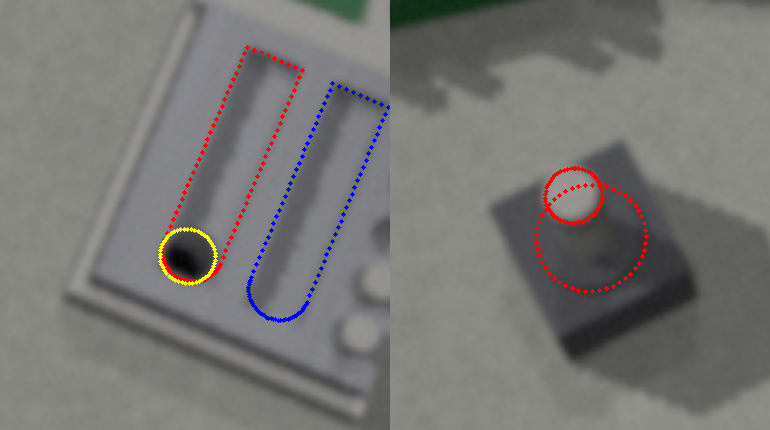

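View pics/ov_side.png

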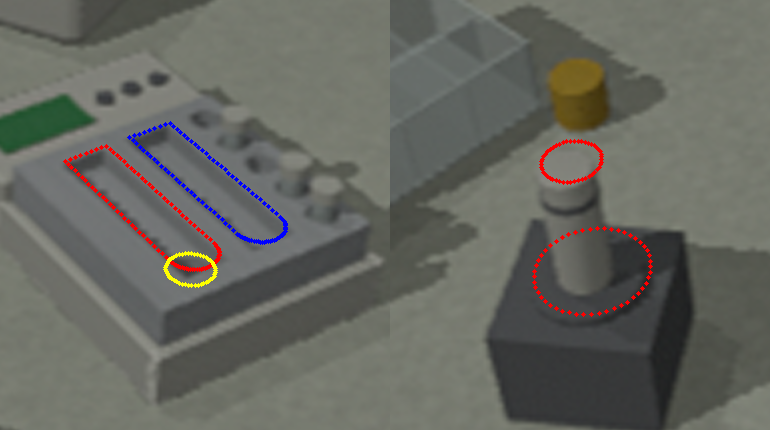

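Emit:
{"op": "send_rows", "data": {
  "targets": [
    [1,[0,0,-5],-0.14],
    [1,[0,0,-5],-0.14],
    [1,[0,0,-5],-0.14],
    [1,[0,0,-5],-0.14],
    [1,[0,0,-5],-0.14],
    [1,[0,0,-5],-0.14],
    [1,[0,0,0],-0.06]
  ],
  "newtons": 20
}}

```text
t: 1.45
tool_pos: [0.1513, -0.5811, 0.2497]
orientation: [2.626, 1.721, -0.001]
force: [-0.7, -0.3, 0.5]
opening: 0.093
```

```bash
cat >> h.py <<'E'
def go(st,xy,z=None,off=0):
    M=R.from_rotvec(st["orientation"]).as_matrix(); d=np.r_[xy,st["tool_pos"][2] if z is None else z]-st["tool_pos"]
    print("t",st["t"],"pos",st["tool_pos"].round(4),"phi",np.arctan2(M[1,0],M[0,0]).round(4),"zax",M[:,2].round(4),"need mm",(M.T@d*1000).round(1),"F",st["force"].round(1),"open",st["opening"].round(4),"q",st["q"].round(2))
E
python3 - <<'E'
from h import *
from plant import robot
go(robot.read_state(),[.613,.1495],.235)
E
```

```text
Traceback (most recent call last):
  File "h.py", line 14, in go
    print("t",st["t"],"pos",st["tool_pos"].round(4),"phi",np.arctan2(M[1,0],M[0,0]).round(4),"zax",M[:,2].round(4),"need mm",(M.T@d*1000).round(1),"F",st["force"].round(1),"open",st["opening"].round(4),"q",st["q"].round(2))
                                                                                                                                                                                   ^^^^^^^^^^^^^^^^^^^
AttributeError: 'float' object has no attribute 'round'
```

```bash
sed -i 's/st\["opening"\].round(4)/round(st["opening"],4)/' h.py
python3 - <<'E'
from h import *
from plant import robot
go(robot.read_state(),[.613,.1495],.235)
E
```

```text
t 1.45 pos [ 0.1513 -0.5811  0.2497] phi 1.1602 zax [ 3.0e-04 -1.5e-03 -1.0e+00] need mm [854.1 131.7  13.7] F [-0.7 -0.3  0.5] open 0.093 q [-1.4   0.12  1.44 -0.    1.58 -0.99]
```

Emit:
{"op": "send_rows", "data": {
  "targets": [
    [1,[35.5,5.5,0],0],
    [1,[35.5,5.5,0],0],
    [1,[35.5,5.5,0],0],
    [1,[35.5,5.5,0],0],
    [1,[35.5,5.5,0],0],
    [1,[35.5,5.5,0],0],
    [1,[35.5,5.5,0],0],
    [1,[35.5,5.5,0],0],
    [1,[35.5,5.5,0],0],
    [1,[35.5,5.5,0],0],
    [1,[35.5,5.5,0],0],
    [1,[35.5,5.5,0],0]
  ]
}}

```text
t: 2.65
tool_pos: [0.3844, -0.2164, 0.249]
orientation: [2.632, 1.714, 0.0]
force: [0.4, -0.4, 0.2]
opening: 0.0931
```

Emit:
{"op": "send_rows", "data": {
  "targets": [
    [1,[35.5,5.5,0],0],
    [1,[35.5,5.5,0],0],
    [1,[35.5,5.5,0],0],
    [1,[35.5,5.5,0],0],
    [1,[35.5,5.5,0],0],
    [1,[35.5,5.5,0],0],
    [1,[35.5,5.5,0],0],
    [1,[35.5,5.5,0],0],
    [1,[35.5,5.5,0],0],
    [1,[35.5,5.5,0],0],
    [1,[20,0,0],0],
    [1,[0,0,0],0]
  ]
}}

```text
t: 3.85
tool_pos: [0.5861, 0.1056, 0.2482]
orientation: [-2.629, -1.718, 0.0]
force: [-0.3, 0.3, 0.0]
opening: 0.0933
```

```bash
cat >> h.py <<'E'
def fproj(d,P):
    P=np.atleast_2d(P); c=(P-d["position"])@R.from_rotvec(d["orientation"]).as_matrix()*[1,-1,-1]
    th=np.arctan2(np.hypot(c[:,0],c[:,1]),c[:,2]); r=d["K"][0,0]*th/np.hypot(c[:,0],c[:,1])
    return np.c_[c[:,0]*r+d["K"][0,2],c[:,1]*r+d["K"][1,2]]
def fback(d,uv,z):
    K=d["K"]; a=np.array([uv[0]-K[0,2],uv[1]-K[1,2]]); r=np.hypot(*a); th=r/K[0,0]
    v=np.array([np.sin(th)*a[0]/r,-np.sin(th)*a[1]/r,-np.cos(th)])
    v=R.from_rotvec(d["orientation"]).apply(v); p=d["position"]; return p+v*(z-p[2])/v[2]
E
python3 - <<'E'
from h import *
from plant import robot,optics
go(robot.read_state(),[.613,.1495],.235)
d=optics.read_camera("wrist"); np.savez("w1.npz",**d); im=d["color"][:,:,::-1].copy(); cv2.imwrite("pics/w1.png",im)
b=np.linspace(0,6.28,60);h=[.613,.1495]
im=cv2.resize(im,None,fx=1.5,fy=1.5)
for rr,z in [(.013,.135),(.027,.065)]:
    for u in fproj(d,np.c_[h[0]+rr*np.cos(b),h[1]+rr*np.sin(b),0*b+z]): cv2.circle(im,tuple(int(v*1.5) for v in u),1,(0,0,255),-1)
cv2.imwrite("pics/w1o.png",im)
E
```

```text
t 3.85 pos [0.5861 0.1056 0.2482] phi 1.1576 zax [-4.e-04  6.e-04 -1.e+00] need mm [51.   7.  13.2] F [-0.3  0.3  0. ] open 0.0933 q [0.09 0.11 1.46 0.   1.58 0.5 ]
```

View pics/w1o.png

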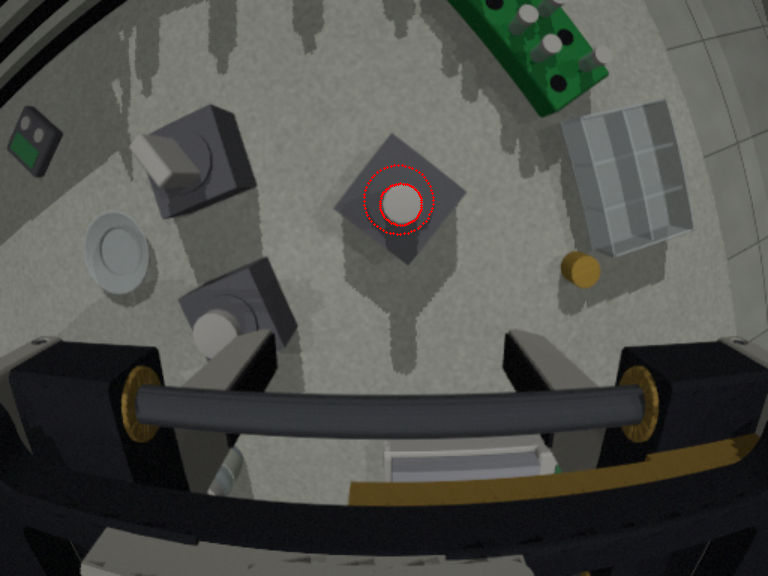

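The wrist view confirms the head at about (402,204) in the 1.5x picture, and the projected estimate (.613,.1495) lies right on it.

Emit:
{"op": "send_rows", "data": {
  "targets": [
    [1,[26,4,0],0],
    [1,[25,3,0],0],
    [1,[0,0,0],0],
    [1,[0,0,30],0],
    [1,[0,0,30],0],
    [1,[0,0,20],0],
    [1,[0,0,0],0]
  ]
}}

```text
t: 4.6
tool_pos: [0.6098, 0.145, 0.1647]
orientation: [-2.631, -1.712, 0.01]
force: [-0.7, -0.5, -0.2]
opening: 0.093
```

Run:
```python
from h import *
from plant import robot,optics
go(robot.read_state(),[.613,.1495],.081)
d=optics.read_camera("wrist"); np.savez("w2.npz",**d); im=d["color"][:,:,::-1].copy()
b=np.linspace(0,6.28,60);h=[.613,.1495]
im=cv2.resize(im,None,fx=1.5,fy=1.5)
for rr,z in [(.013,.135)]:
    for u in fproj(d,np.c_[h[0]+rr*np.cos(b),h[1]+rr*np.sin(b),0*b+z]): cv2.circle(im,tuple(int(v*1.5) for v in u),1,(0,0,255),-1)
cv2.imwrite("pics/w2o.png",im)
```

```text
t 4.6 pos [0.6098 0.145  0.1647] phi 1.1537 zax [-0.0067 -0.0015 -1.    ] need mm [ 5.7  1.5 83.7] F [-0.7 -0.5 -0.2] open 0.093 q [ 0.15  0.24  1.47 -0.    1.44  0.57]
```

View pics/w2o.png

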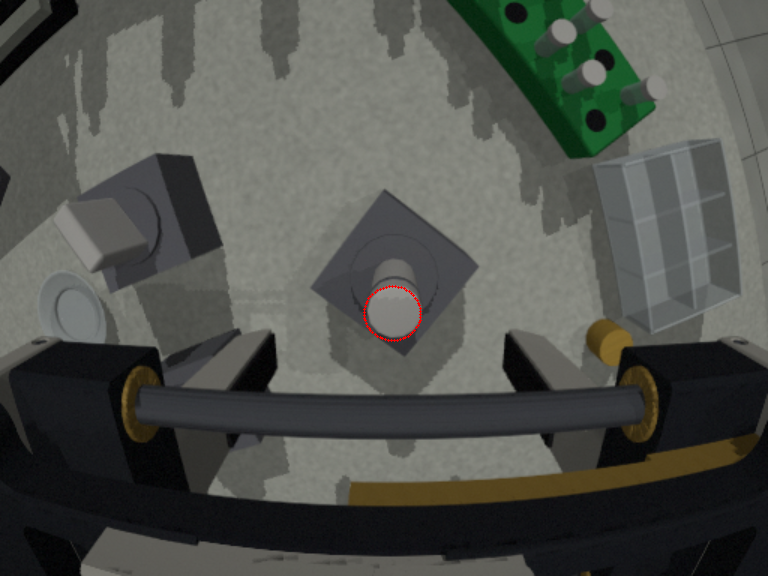

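Emit:
{"op": "send_rows", "data": {
  "targets": [
    [1,[0,0,0],0],
    [1,[0,0,0],0],
    [1,[0,0,0],0]
  ]
}}

```text
t: 4.95
tool_pos: [0.6136, 0.1469, 0.1705]
orientation: [2.631, 1.714, 0.004]
force: [-0.1, 0.1, -0.1]
opening: 0.093
```

Run:
```python
from h import *
from plant import robot,optics
go(robot.read_state(),[.613,.1495],.081)
```

```text
t 4.95 pos [0.6136 0.1469 0.1705] phi 1.1547 zax [ 2.7e-03  4.0e-04 -1.0e+00] need mm [ 2.  -1.8 89.5] F [-0.1  0.1 -0.1] open 0.093 q [ 0.15  0.24  1.46 -0.    1.45  0.57]
```

Emit:
{"op": "send_rows", "data": {
  "targets": [
    [1,[3,0,25],0],
    [1,[0,0,25],0],
    [1,[0,0,20],0],
    [1,[0,0,15],0],
    [1,[0,0,0],0],
    [1,[0,0,0],0]
  ]
}}

```text
t: 5.55
tool_pos: [0.6142, 0.1498, 0.0844]
orientation: [2.632, 1.715, 0.001]
force: [0.4, -0.4, 0.1]
opening: 0.0929
```

Run:
```python
from h import *
from plant import robot,optics
for i in range(3):
    go(robot.read_state(),[.613,.1495],.081)
    d=optics.read_camera("side"); 
np.savez("s2.npz",**d); cv2.imwrite("pics/s2.png",cv2.resize(d["color"][80:290,90:310,::-1],None,fx=3.5,fy=2.8,interpolation=cv2.INTER_CUBIC))
d=optics.read_camera("wrist"); cv2.imwrite("pics/w3.png",d["color"][:,:,::-1])
```

```text
t 5.55 pos [0.6142 0.1498 0.0844] phi 1.1548 zax [ 5.e-04  1.e-04 -1.e+00] need mm [-0.8 -1.   3.4] F [ 0.4 -0.4  0.1] open 0.0929 q [0.16 0.31 1.53 0.   1.3  0.57]
t 5.6 pos [0.6148 0.1499 0.0851] phi 1.1548 zax [ 2.e-03  4.e-04 -1.e+00] need mm [-1.1 -1.5  4.1] F [0.5 0.5 0. ] open 0.093 q [0.16 0.31 1.53 0.   1.3  0.57]
t 5.65 pos [0.615  0.1499 0.0855] phi 1.1549 zax [ 2.6e-03  4.0e-04 -1.0e+00] need mm [-1.2 -1.7  4.5] F [ 0.3 -0.2  0.3] open 0.0931 q [ 0.16  0.31  1.53 -0.    1.3   0.57]
```

View pics/s2.png

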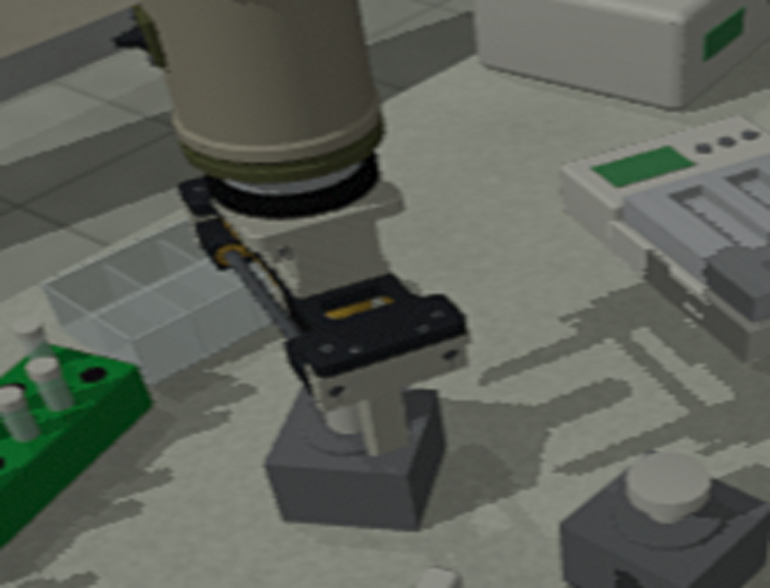

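View pics/w3.png

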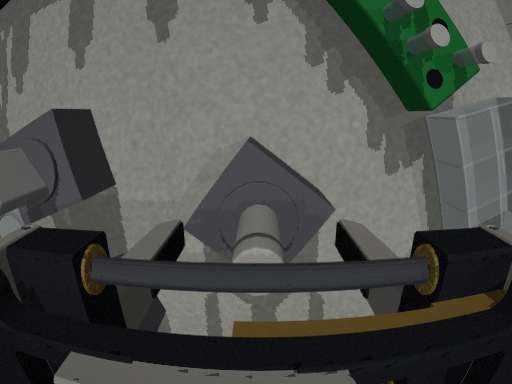

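Emit:
{"op": "send_rows", "data": {
  "targets": [
    [1,[0,-1.5,4],0],
    [-1,[0,0,0],0],
    [-1,[0,0,0],0],
    [-1,[0,0,0],0],
    [-1,[0,0,0],0],
    [-1,[0,0,0],0],
    [-1,[0,0,0],0],
    [-1,[0,0,0],0],
    [-1,[0,0,0],0],
    [-1,[0,0,0],0]
  ],
  "newtons": 25
}}

```text
t: 6.75
tool_pos: [0.6126, 0.1503, 0.0797]
orientation: [2.632, 1.715, 0.0]
force: [-0.9, 0.0, -1.1]
opening: 0.0257
```

Gripped at 25.7 mm opening. Now I'll lift 62 mm straight up and check.

Emit:
{"op": "send_rows", "data": {
  "targets": [
    [-1,[0,0,-6],0],
    [-1,[0,0,-14],0],
    [-1,[0,0,-14],0],
    [-1,[0,0,-14],0],
    [-1,[0,0,-14],0],
    [-1,[0,0,-14],0],
    [-1,[0,0,-14],0],
    [-1,[0,0,0],0],
    [-1,[0,0,0],0]
  ]
}}

```text
t: 7.65
tool_pos: [0.6127, 0.1504, 0.17]
orientation: [2.632, 1.715, 0.001]
force: [-0.3, -0.1, -1.9]
opening: 0.0255
```

Run:
```python
from h import *
from plant import robot,optics
st=robot.read_state()
d=optics.read_camera("side"); np.savez("s3.npz",**d)
im=cv2.resize(d["color"][60:270,90:310,::-1],None,fx=3.5,fy=2.8,interpolation=cv2.INTER_CUBIC)
tp=st["tool_pos"]
for P in [(tp[0],tp[1],tp[2]-.071),(tp[0],tp[1],tp[2]-.021)]:
    u=proj(d,P)[0]; cv2.circle(im,(int((u[0]-90)*3.5),int((u[1]-60)*2.8)),4,(0,0,255),1)
cv2.imwrite("pics/s3.png",im)
go(st,[.582,-.158],.14)
```

```text
t 7.65 pos [0.6127 0.1504 0.17  ] phi 1.1548 zax [ 8.e-04  1.e-04 -1.e+00] need mm [-294.5   96.5   29.9] F [-0.3 -0.1 -1.9] open 0.0255 q [0.16 0.24 1.46 0.   1.45 0.58]
```

View pics/s3.png

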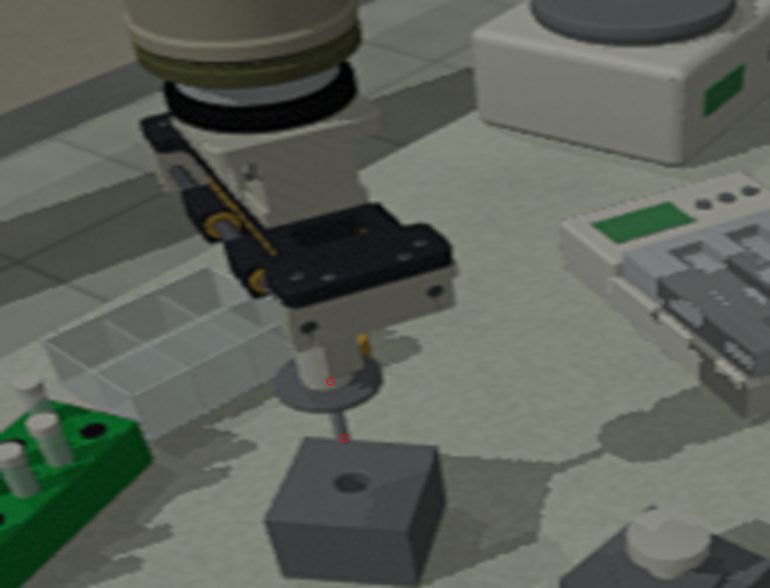

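The side view shows the logger hanging upright and clear of the stand, with the tip at about (345,437) matching TCP-71 mm. Next I'll go over the entry, 75 mm from the well.

Emit:
{"op": "send_rows", "data": {
  "targets": [
    [-1,[-14,5,0],0],
    [-1,[-28,9.6,0],0],
    [-1,[-28,9.6,0],0],
    [-1,[-28,9.6,0],0],
    [-1,[-28,9.6,0],0],
    [-1,[-28,9.6,0],0],
    [-1,[-28,9.6,0],0],
    [-1,[-28,9.6,0],0],
    [-1,[-28,9.6,0],0],
    [-1,[-28,9.6,0],0],
    [-1,[-28,9.6,0],0],
    [-1,[0,0,0],0]
  ]
}}

```text
t: 8.9
tool_pos: [0.5844, -0.1638, 0.1686]
orientation: [-2.636, -1.71, 0.003]
force: [0.1, 0.4, -1.2]
opening: 0.0258
```

Emit:
{"op": "send_rows", "data": {
  "targets": [
    [-1,[0,0,0],0],
    [-1,[0,0,0],0],
    [-1,[0,0,0],0]
  ]
}}

```text
t: 9.2
tool_pos: [0.5859, -0.1585, 0.1693]
orientation: [-2.631, -1.716, 0.0]
force: [0.2, 0.4, -1.0]
opening: 0.0252
```

```bash
cat > look.py <<'E'
from h import *
from plant import robot,optics
import sys
n=sys.argv[1]
p=np.array([.5178,-.1293,-.416])
def W(l,z):
    c_,s_=np.cos(p[2]),np.sin(p[2]);l=np.atleast_2d(l)
    return np.c_[p[0]+c_*l[:,0]-s_*l[:,1],p[1]+s_*l[:,0]+c_*l[:,1],np.full(len(l),z)]
st=robot.read_state(); go(st,W([.075,0],0)[0][:2],.135)
tp=st["tool_pos"]; M=R.from_rotvec(st["orientation"]).as_matrix()
tip=tp+.070*M[:,2]; e=tip[:2]-p[:2]
print("tip",tip.round(4),"along",(e@[np.cos(p[2]),np.sin(p[2])]).round(4),"lat",(e@[-np.sin(p[2]),np.cos(p[2])]).round(4))
a=np.linspace(-np.pi/2,np.pi/2,20);b=np.linspace(0,6.28,40)
L=np.array([[x,y] for y in(.0145,-.0145) for x in np.linspace(0,.106,20)]+[[.106,y] for y in np.linspace(-.0145,.0145,6)]+[[-.0145*np.cos(q),.0145*np.sin(q)] for q in a])
out=[]
for c,f,(x0,x1,y0,y1) in [("side",proj,(215,375,70,230)),("wrist",fproj,(120,400,150,350)),("top",proj,(290,450,90,250))]:
    if c[0] not in sys.argv[2]: continue
    d=optics.read_camera(c); raw=d["color"][:,:,::-1]
    im=cv2.resize(raw,None,fx=4,fy=4,interpolation=cv2.INTER_CUBIC)
    if len(sys.argv)<4:
      for P,col in [(W(L,.06),(0,0,255)),(W(.0135*np.c_[np.cos(b),np.sin(b)],.048),(0,255,255)),(tip,(0,255,0))]:
        for u in f(d,P):
            if abs(u).max()<2000: cv2.circle(im,tuple(int(v) for v in (u+.5)*4),2,col,-1)
    o=im[y0*4:y1*4,x0*4:x1*4]; k=min(1,800/o.shape[1],600/o.shape[0]); cv2.imwrite(f"pics/{n}_{c}.png",cv2.resize(o,None,fx=k,fy=k,interpolation=cv2.INTER_AREA))
E
python3 look.py e1 sw
```

```text
t 9.2 pos [ 0.5859 -0.1585  0.1693] phi 1.1558 zax [-5.e-04  4.e-04 -1.e+00] need mm [-0.8  0.9 34.3] F [ 0.2  0.4 -1. ] open 0.0252 q [-0.35  0.18  1.53  0.    1.44  0.07]
tip [ 0.5859 -0.1585  0.0993] along 0.0741 lat 0.0008
```

View pics/e1_side.png

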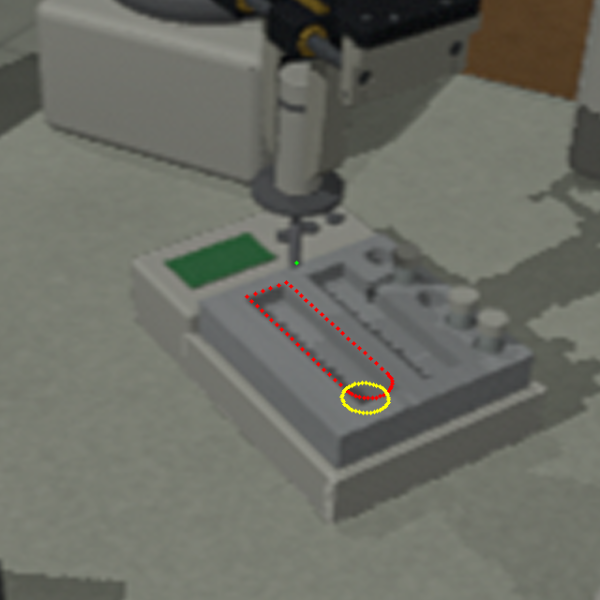

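View pics/e1_wrist.png

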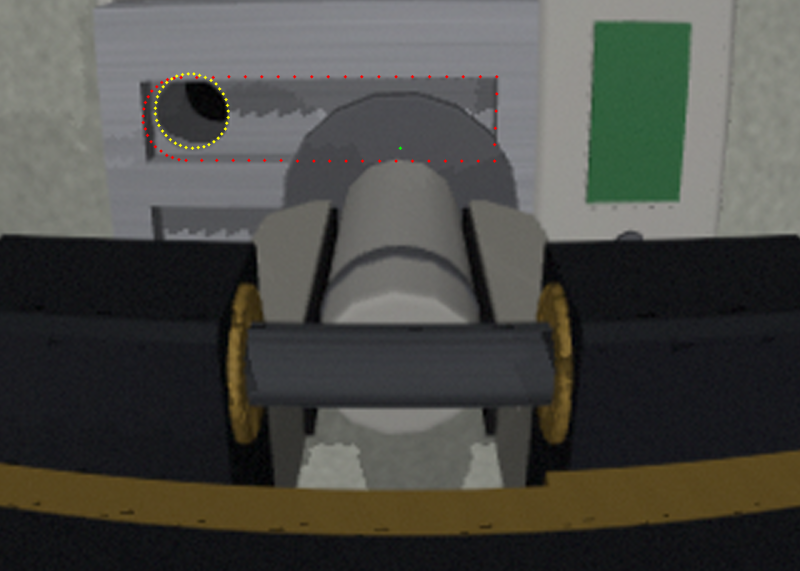

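The wrist view puts the channel and the well (yellow, about (192,110)) right under the overlay. The tip is 74 mm from the well and centred sideways to 1 mm. I'll lower it now.

Emit:
{"op": "send_rows", "data": {
  "targets": [
    [-1,[0,0,12],0],
    [-1,[0,0,12],0],
    [-1,[0,0,12],0],
    [-1,[0,0,7],0],
    [-1,[0,0,4],0],
    [-1,[0,0,0],0],
    [-1,[0,0,0],0],
    [-1,[0,0,0],0]
  ]
}}

```text
t: 10.1
tool_pos: [0.5865, -0.1596, 0.1234]
orientation: [2.632, 1.714, 0.001]
force: [-0.8, -0.1, -1.4]
opening: 0.0257
```

```bash
python3 look.py e2 s
```

```text
t 10.1 pos [ 0.5865 -0.1596  0.1234] phi 1.1547 zax [ 1.1e-03 -4.0e-04 -1.0e+00] need mm [ -0.   -0.1 -11.6] F [-0.8 -0.1 -1.4] open 0.0257 q [-0.35  0.21  1.57  0.    1.35  0.07]
tip [ 0.5866 -0.1596  0.0534] along 0.0752 lat 0.0
```

View pics/e2_side.png

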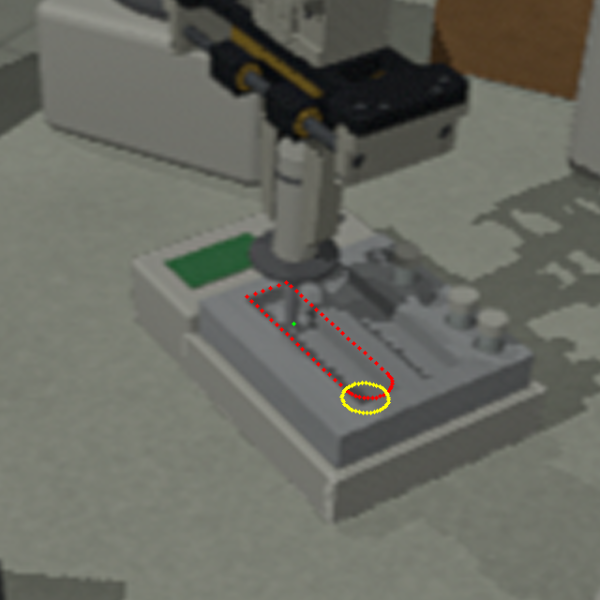

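Emit:
{"op": "send_rows", "data": {
  "targets": [
    [-1,[0,0,1.5],0],
    [-1,[0,0,1.5],0],
    [-1,[0,0,0],0],
    [-1,[0,0,0],0]
  ]
}}

```text
t: 10.55
tool_pos: [0.586, -0.1594, 0.1195]
orientation: [-2.632, -1.715, 0.0]
force: [-0.1, 1.1, -1.7]
opening: 0.0258
```

```bash
python3 look.py e3 w
```

```text
t 10.55 pos [ 0.586  -0.1594  0.1195] phi 1.1548 zax [-2.e-04  1.e-04 -1.e+00] need mm [ -0.    0.5 -15.5] F [-0.1  1.1 -1.7] open 0.0258 q [-0.35  0.22  1.58 -0.    1.35  0.07]
tip [ 0.586  -0.1594  0.0495] along 0.0745 lat 0.0
```

View pics/e3_wrist.png

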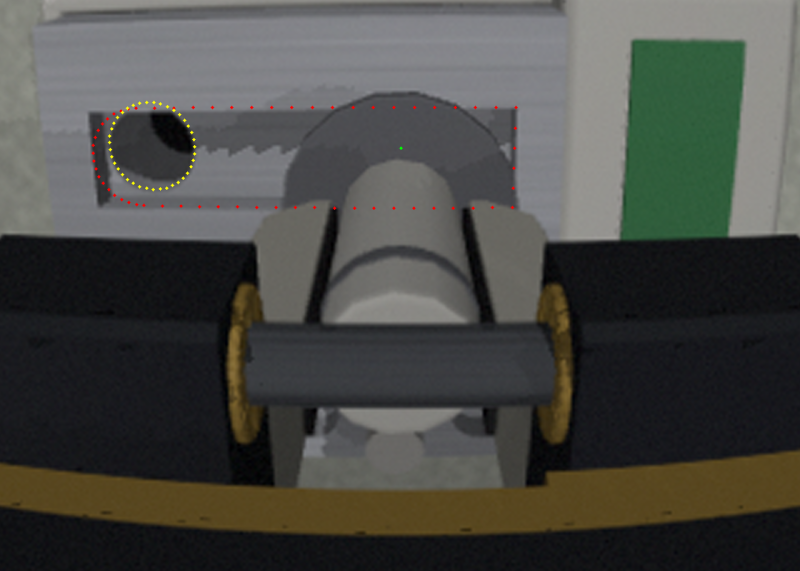

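The tip is about 1.5 mm above the channel floor and centred. I'll slide it to the well.

Emit:
{"op": "send_rows", "data": {
  "targets": [
    [-1,[0,-5,0],0],
    [-1,[0,-8,0],0],
    [-1,[0,-8,0],0],
    [-1,[0,-8,0],0],
    [-1,[0,-8,0],0],
    [-1,[0,-8,0],0],
    [-1,[0,-8,0],0],
    [-1,[0,-8,0],0],
    [-1,[0,-8,0],0],
    [-1,[0,-5,0],0],
    [-1,[0,0,0],0],
    [-1,[0,0,0],0]
  ]
}}

```text
t: 11.8
tool_pos: [0.5185, -0.1296, 0.1198]
orientation: [2.632, 1.715, 0.0]
force: [0.1, -0.5, -1.4]
opening: 0.026
```

Emit:
{"op": "send_rows", "data": {
  "targets": [
    [-1,[0,0,0],0],
    [-1,[0,0,0],0]
  ]
}}

```text
t: 12.0
tool_pos: [0.5186, -0.1296, 0.1196]
orientation: [2.632, 1.715, 0.0]
force: [-0.5, 0.3, -1.6]
opening: 0.0254
```

```bash
python3 look.py e4 sw
```

```text
t 12.0 pos [ 0.5186 -0.1296  0.1196] phi 1.1547 zax [ 1.e-04 -0.e+00 -1.e+00] need mm [ -0.   74.2 -15.4] F [-0.5  0.3 -1.6] open 0.0254 q [-0.34  0.02  1.78 -0.    1.33  0.08]
tip [ 0.5186 -0.1296  0.0496] along 0.0008 lat 0.0
```

View pics/e4_wrist.png

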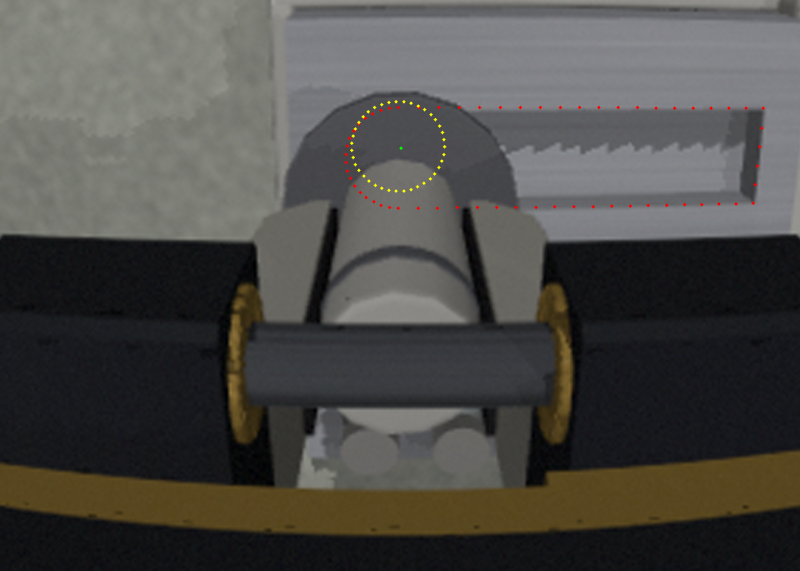

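View pics/e4_side.png

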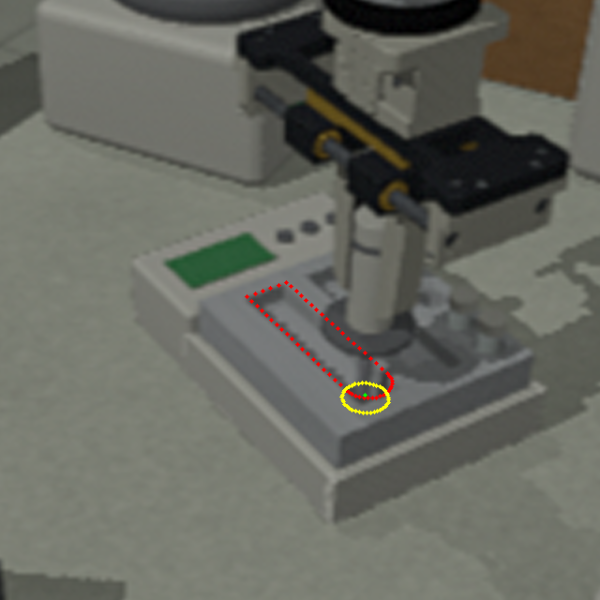

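The tip is over the well in both views. I'll lower most of the way while watching the force.

Emit:
{"op": "send_rows", "data": {
  "targets": [
    [-1,[0,0,6],0],
    [-1,[0,0,8],0],
    [-1,[0,0,8],0],
    [-1,[0,0,7],0],
    [-1,[0,0,5],0],
    [-1,[0,0,2],0],
    [-1,[0,0,0],0],
    [-1,[0,0,0],0]
  ]
}}

```text
t: 12.9
tool_pos: [0.5186, -0.1296, 0.0839]
orientation: [2.632, 1.715, 0.0]
force: [0.4, 0.1, -0.8]
opening: 0.0257
```

Emit:
{"op": "send_rows", "data": {
  "targets": [
    [-1,[0,0,1],0],
    [-1,[0,0,1],0],
    [-1,[0,0,1],0],
    [-1,[0,0,0],0]
  ]
}}

```text
t: 13.3
tool_pos: [0.5183, -0.1295, 0.0805]
orientation: [-2.632, -1.715, 0.0]
force: [-1.0, 0.3, -1.6]
opening: 0.0257
```

```bash
python3 look.py e5 s x
```

```text
t 13.3 pos [ 0.5183 -0.1295  0.0805] phi 1.1548 zax [-1.e-04  1.e-04 -1.e+00] need mm [ -0.   74.5 -54.5] F [-1.   0.3 -1.6] open 0.0257 q [-0.34  0.07  1.82  0.    1.26  0.08]
tip [ 0.5183 -0.1295  0.0105] along 0.0005 lat 0.0
```

View pics/e5_side.png

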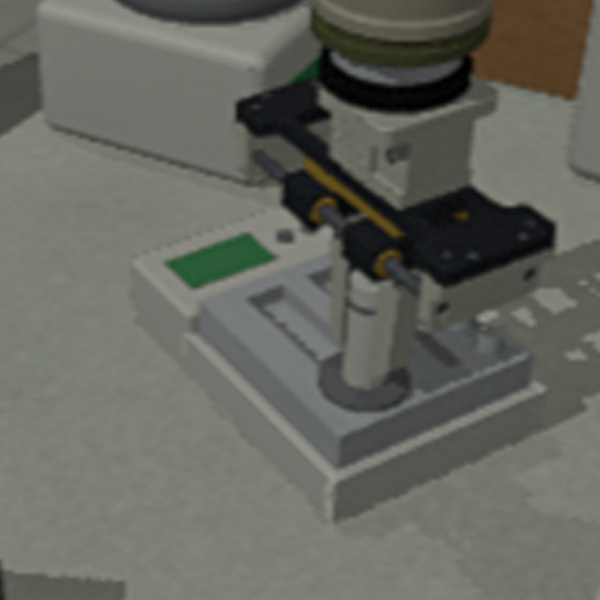

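Emit:
{"op": "send_rows", "data": {
  "targets": [
    [-1,[0,0,0.5],0],
    [-1,[0,0,0.3],0],
    [-1,[0,0,0],0]
  ]
}}

```text
t: 13.65
tool_pos: [0.5183, -0.1295, 0.0798]
orientation: [-2.632, -1.715, 0.0]
force: [0.6, 0.7, -1.1]
opening: 0.0256
```

Emit:
{"op": "send_rows", "data": {
  "targets": [
    [-1,[0,0,0.5],0],
    [-1,[0,0,0],0],
    [-1,[0,0,0],0]
  ]
}}

```text
t: 13.95
tool_pos: [0.5185, -0.1295, 0.0796]
orientation: [2.632, 1.715, 0.0]
force: [-1.7, 0.7, 4.0]
opening: 0.0255
```

Contact: +4 N upward. The collar is on the block, so I'll release and retreat straight up.

Emit:
{"op": "send_rows", "data": {
  "targets": [
    [0,[0,0,0],0],
    [0,[0,0,0],0],
    [0.3,[0,0,0],0],
    [0.6,[0,0,0],0],
    [0.6,[0,0,0],0],
    [0.6,[0,0,0],0],
    [0.6,[0,0,0],0],
    [0.6,[0,0,0],0]
  ]
}}

```text
t: 14.75
tool_pos: [0.5184, -0.1295, 0.0793]
orientation: [-2.632, -1.715, -0.0]
force: [0.0, 0.0, -0.0]
opening: 0.0743
```

Emit:
{"op": "send_rows", "data": {
  "targets": [
    [0.6,[0,0,-5],0],
    [0.6,[0,0,-15],0],
    [0.6,[0,0,-25],0],
    [0.6,[0,0,-25],0],
    [0.6,[0,0,-25],0],
    [0.6,[0,0,-25],0],
    [0.6,[0,0,-20],0],
    [0.6,[-30,0,0],0],
    [0.6,[-30,0,0],0],
    [0.6,[-30,0,0],0],
    [0.6,[0,0,0],0],
    [0.6,[0,0,0],0]
  ]
}}

```text
t: 15.95
tool_pos: [0.4821, -0.2122, 0.2206]
orientation: [2.633, 1.712, 0.002]
force: [-0.1, 0.0, 0.0]
opening: 0.0743
```

```bash
python3 look.py e6 stw x
```

```text
t 15.95 pos [ 0.4821 -0.2122  0.2206] phi 1.1531 zax [ 1.4e-03 -3.0e-04 -1.0e+00] need mm [90.4 73.9 85.7] F [-0.1  0.   0. ] open 0.0743 q [-0.51 -0.07  1.69  0.    1.52 -0.09]
tip [ 0.4822 -0.2122  0.1506] along 0.001 lat -0.0902
```

View pics/e6_side.png

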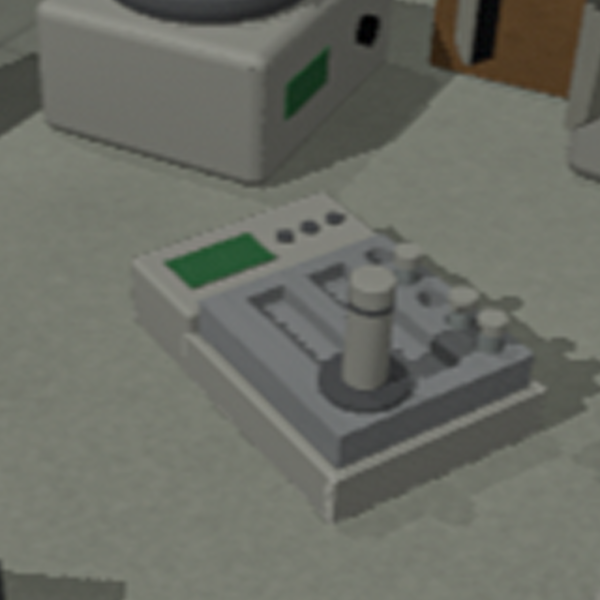

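View pics/e6_wrist.png

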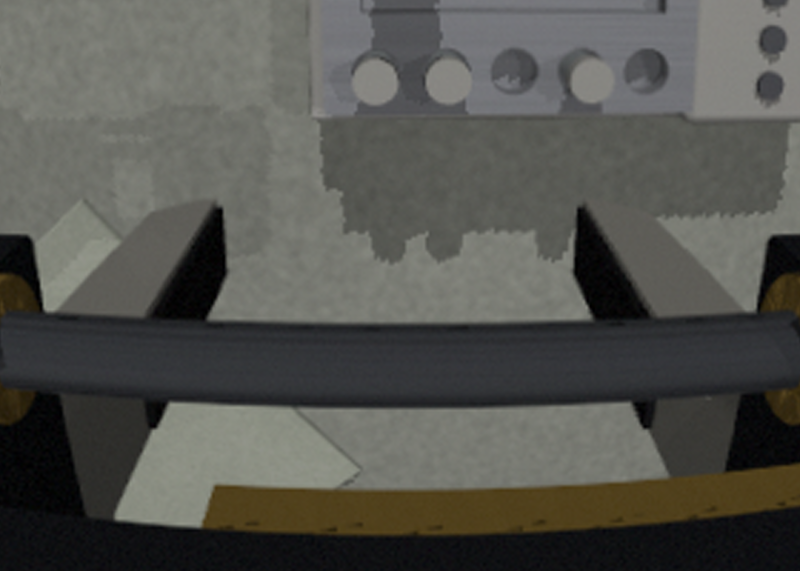

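The logger stands upright in the well with its collar flat on the block, at about (366,390), and the gripper is clear. I'll hand the job in.

```bash
python3 -c "
from plant import ticket
print(ticket.close_job())"
```

```text
the job is handed in; nothing more can be done
None
```

The logger with the tall round head now stands upright in the well, its collar on the block. I handed the job in at about 16 s of the 43 s allowed.

- **What I did:** I gripped it by the head and lifted it straight out of its stand. The tip went into the channel about 75 mm from the well, 1–2 mm above the floor. I slid it along the centre line to the well and lowered it until the collar touched (about +4 N), then released it and moved clear.
- **Last checks:** The final side picture shows the logger upright with its collar flat on the block. The wrist force is back to zero and the gripper is about 90 mm to the side and above. I took a last top picture but did not view it, and the last wrist picture does not show the logger.
- **Disagreements:** The top and side cameras disagreed by about 3–5 mm on the positions. I used the average, which the wrist camera confirmed to about 1 mm.

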